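# Refit the heat knob of a craft-room glue gun and hold it pressed

## Robot

A 7-joint arm with a two-finger parallel gripper is mounted at the origin on the work surface. World frame = base frame: x ahead of the robot, y to its left, z up, the work surface at z = 0. Lengths are in m, angles in rad, forces in N, time in s.
With the tool pointing down it reaches from about 0.425 to 1.025 m from the base axis. Payload 9.4 kg.
Tool frame: the origin (TCP) lies on the centre line of the jaws, within the pads' length; the fingertips stand 11 mm ahead of it and the grasp point (between the pads) lies 8 mm behind it (ctrl.tips_ahead is the distance from the TCP to the fingertips, in m); z points along the fingers, y is the direction in which the jaws open and shut (so a half turn about z gives the same grasp; the last joint's range is limited). The gripper opens to 85 mm and grips with 20 to 120 N. Pads are 22 mm wide; open, the fingers measure 114 mm over their backs; the gripper's body (76 mm by 85 mm) begins 54 mm behind the grasp point. The pads swing forward as they close: fully open they stand 13 mm farther back than shut.
Start: joints at [1.124, 0.599, -0.003, 1.599, 0.002, 0.943, -0.08], TCP at [0.262, -0.676, 0.242] pointing down, gripper open.
Joint ranges: [-2.57, 2.57], [-0.35, 1.97], [-1.29, 1.29], [0.11, 2.56], [-1.05, 4.19], [0.11, 1.86], [-2.63, 2.63]. Speed limits (rad/s): [2.22, 2.22, 3.01, 3.01, 3.14, 3.14, 3.14].

## Interface

Orientations are given as a 3x3 rotation matrix whose columns are the frame's x, y, z axes.
In Python, from plant import ctrl gives the robot as it stands.
- The arm moves only by the tool jog_arm, never from a script. Its argument "rows" is a list of rows, each an object of numbers: "rx", "ry", "rz": the turn, a rotation vector about the tool's x, y, z in units of 6 degrees (1.0 is 6 degrees); "dx", "dy", "dz": the shift along the tool's x, y, z in units of 50 mm (1.0 is 50 mm); "claw": the opening, from 0 (shut) to 1 (fully open). A call has 1 to 20 rows; each row shifts and turns the pose as measured when the row begins, along the tool's axes as they then stand; what a row does not reach is not made up. A row lasts 1/8 s, in which the tool goes at most 62.5 mm and 10.7 degrees, less where a joint would pass 70% of its speed; a pose out of reach is approached as far as the arm can. A call is refused whole if a number of a shift passes 1 or a number of a turn 1, either way. A call with a gripper value outside its range is refused whole. The fingers move at their own pace and stop on an object; the grip force is fixed at half the most. Time passes only in rows, so rows that do not move let the fingers close. It gives the time, the measured TCP pose, the force and the opening at its end, in the units of the state.
- ctrl.observe(): the state, without advancing time (a new reading comes with each control period).
- ctrl.read_camera(name): name is "side" or "top"; returns the picture (400x640x3 uint8, blue, green, red); there is no depth.
- ctrl.calibration(name): a dict with "camera_matrix" (3x3 intrinsics, pixels), "position" and "orientation" of the camera in the world. Camera axes: x right, y up, looking along -z (the intrinsics and any distortion apply to the point x, -y, -z); pixel columns grow to the right and rows downward; lengths in m; the calibration is good to about 2 mm. A picture is of the moment at which its call begins. calibration takes no time and is no camera call.
- ctrl.sign_off(): hands the job in, once; it reports no verdict.
The state is a dict: "time_s": time; "joints": joint angles; "qd": joint speeds; "joint_torque": joint torques, N m; "tcp_pos": TCP position; "tcp_rot": TCP orientation; "ft_force": force on the tool from outside, world axes, zero at the start; "moment": the same for the moment, N m; "gripper_width": finger opening in m.
Only numpy, scipy, OpenCV 4.12 (cv2) and the standard library are available. Lean on these libraries where they do the work, as an engineer would, in place of code of your own. Each camera call takes 0.05 s, during which the arm holds its last target.

## Task

Put the bench glue gun back in service: first squeeze its trigger fully in and let it spring all the way back, to check that the feed is free. Then turn the loose white bar knob to match the D-shaft on top of the control box, push it fully home and keep pressing so that the sprung shaft stays pushed right in; finish while still holding the knob pressed down. Leave the other things on the table where they are.

Things in the scene. Friction and masses are not known exactly. Their poses are not given: they have to be found in the camera images.
- gun: fixed blue glue gun lying on its side in a steel cradle. Origin on the table under it, z up. Barrel 40 mm thick along y (x = 0 to 40, y = -60 to 100, top z = 70 mm), nozzle tip y = 134. Grip: bar from the barrel to x = -100, 26 wide (y = -13 to 13), z = 35 to 65 mm, free space below. Trigger on the grip's +y side
- gun_grip (a point): point on the axis of the fixed grip, across from the trigger's pad: at x = -56, y = 0, z = 50 mm of the gun; axes as the gun's. The back of the grip is 13 mm from it in -y
- trigger_pad (a point): middle of the outer (+y) face of the white trigger, moving with it. The trigger is a bar 66 mm long, 10 thick, z = 39 to 61 mm, hinged upright at gun x = -6, y = 38 mm, reaching to x = -72; at rest parallel to the grip. This point is 50 mm from the hinge. Here trigger and grip measure 56 mm over their outer faces at rest, 42 fully squeezed
- trigger (a joint): angle of the trigger (rad): 0 at rest, 0.30 fully squeezed towards the grip (it stops there). A spring returns it when let go: about 2.5 N at the pad to start, 6 N at the end
- knob: loose white plastic bar knob, bore down on the table, 0.06 kg. Origin: bore's axis at the underside, z up. Bar 26 mm wide (y) with flat parallel sides, 34 tall, from x = -24 to 18 mm, then a point with its tip at x = 31 and a thin dark line on top. Bore 18 mm deep, D-shaped: 16 mm diameter, its flat on the pointer side at x = 4.5 mm
- shaft_tip (a point): centre of the top of the brass D-shaft upright on the control box, moves with it; z up, x points out of the flat. Shaft 14 mm thick, flat 3.5 mm off axis, end chamfered, stands 28 mm over a clear panel, 84 mm over the table. Washer tab on the flat's side. Turns stiffly (0.12 N m), starts at any setting. Knob home: underside 18 mm below this point, pointer along this x
- plunger (a joint): how far the shaft is pushed down into the box (m): 0 at rest, 0.006 at the stop. A spring pushes it back up: about 3 N to start, 8 N at the stop
- controller: fixed grey control box, 120 mm (x) by 150 mm (y), 56 mm tall; origin under its centre, z up. The D-shaft stands in the middle of its top
- wood_slice: bystander: wooden disc, 72 mm diameter, 22 mm tall; origin at its underside
- tub: bystander: white open tub, 90 mm across the rim, 85 mm tall; origin at its underside
- carton: bystander: open cardboard carton 180 x 130 x 75 mm; origin at its underside
- wood_tree: bystander: small flat wooden tree, about 105 mm long, 62 mm wide, 8 mm thick; origin at its underside
There are look-alikes about, which are no part of the job. There is more than one size of the knob; the one meant has the size given above.

How it is judged:
On the way, in this order (a step that is already met when the one before it is completed fails the run):
1. the fingers squeeze the gun's trigger fully in (value of joint trigger above 0.24 rad and contact force between the fingers and gun above 1 N), for 0.1 s.
2. the trigger is let go and has sprung back (value of joint trigger below 0.04 rad), for 0.2 s.
3. the knob is home on the D-shaft (z of knob in the frame of shaft_tip between -0.022 and -0.015 m and horizontal distance between knob and shaft_tip below 0.004 m and angle between the x axis of knob and the x axis of shaft_tip, either way round below 0.25 rad and angle between knob's own z axis and vertical below 0.15 rad), for 0.1 s.
At the end, for the whole second after the job is handed in: Knob upright (0.15 rad), home on the shaft (underside 15 to 22 mm below its end, 4 mm off axis, 0.25 rad off the flat), fingers on it with over 1 N, the sprung shaft held in by over 4 of its 6 mm through the last second, trigger at rest (under 0.04 rad) (all of step 3 and value of joint plunger above 0.004 m and contact force between the fingers and knob above 1 N and value of joint trigger below 0.04 rad); the arm keeps its last pose, push and grip.
It fails at once if the wood slice is pushed more than 30 mm away (distance of wood_slice from where it was at the start of the episode above 0.03 m).
It fails at once if the tub is pushed more than 30 mm away (distance of tub from where it was at the start of the episode above 0.03 m).
It fails at once if the carton is pushed more than 30 mm away (distance of carton from where it was at the start of the episode above 0.03 m).
It fails at once if the wooden tree is pushed more than 30 mm away (distance of wood_tree from where it was at the start of the episode above 0.03 m).
It also fails if it takes over 45 s, if anything falls off the work surface, if the arm or the gripper's body presses on something with over 40 N, if the wrist force passes 120 N, or if a joint passes its speed limit or range.

## Working session

There is one attempt and no reset: what is moved stays moved. The work goes in short steps, Python scripts to look and compute and a tool call to move; the robot and the scene stay as the last step left them, time stands still between calls to the robot, and variables do not carry over. Pictures are saved under pics/ and viewed, and the job is handed in when it is done.

Besides the shell and the picture viewer there is one more tool, called after "Emit:" in YAML: its name, and indented under it one key for each argument. jog_arm: Moves the arm, as the interface text tells. Its arguments: {"type":"object","properties":{"rows":{"type":"array","items":{"type":"object","properties":{"rx":{"type":"number"},"ry":{"type":"number"},"rz":{"type":"number"},"dx":{"type":"number"},"dy":{"type":"number"},"dz":{"type":"number"},"claw":{"type":"number"}}}}},"required":["rows"]}

```bash
ls; mkdir -p pics; python3 - <<'E'
from plant import ctrl
import cv2,numpy as np
for n in ("side","top"):
    im=np.array(ctrl.read_camera(n)); cv2.imwrite(f"pics/{n}0.png",im)
    c=ctrl.calibration(n); print(n,c)
print(ctrl.observe(), ctrl.tips_ahead)
E
```

```text
pics
side {'camera_matrix': array([[433.07234363,   0.        , 319.92928971],
       [  0.        , 433.07234363, 207.68234013],
       [  0.        ,   0.        ,   1.        ]]), 'position': array([ 0.51441072, -0.77152873,  0.86906881]), 'orientation': array([[ 0.99944521,  0.01263199, -0.03081719],
       [-0.03109699,  0.68526624, -0.72762845],
       [ 0.01192659,  0.72818309,  0.68527888]])}
top {'camera_matrix': array([[420.31466021,   0.        , 319.16464822],
       [  0.        , 420.31466021, 195.38345551],
       [  0.        ,   0.        ,   1.        ]]), 'position': array([0.30190882, 0.05723228, 1.28261808]), 'orientation': array([[ 0.02295309,  0.97923949, -0.20140302],
       [-0.99972309,  0.02143701, -0.00970575],
       [-0.00518677,  0.20157003,  0.97946037]])}
{'time_s': 0.1, 'joints': array([ 1.12429428,  0.60007325, -0.00253641,  1.60003778,  0.0017667 ,
        0.94293113, -0.0798111 ]), 'qd': array([-0.00072541, -0.00212136,  0.00042101, -0.00266494, -0.00027358,
       -0.0007234 ,  0.00031916]), 'joint_torque': array([ 4.88976351e-03, -7.77990317e+01,  1.56974852e+00, -2.58627748e+01,
        1.25824957e-02,  5.49786753e-03, -4.38143763e-05]), 'tcp_pos': array([ 0.26188222, -0.67560935,  0.2414874 ]), 'tcp_rot': array([[ 9.32390909e-01,  3.61450966e-01, -6.25376758e-04],
       [ 3.61451490e-01, -9.32390003e-01,  1.30517625e-03],
       [-1.11337821e-04, -1.44297783e-03, -9.99998953e-01]]), 'ft_force': array([ 0.64311327, -0.3664329 ,  0.69354706]), 'moment': array([-0.03537809, -0.01581209,  0.02805035]), 'gripper_width': 0.08492820931968757} 0.011
```

View pics/side0.png

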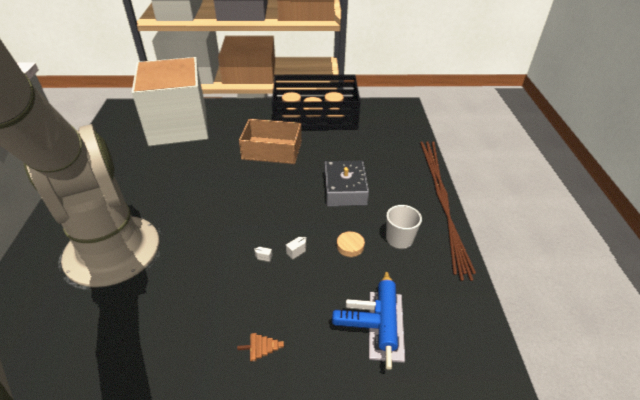

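View pics/top0.png

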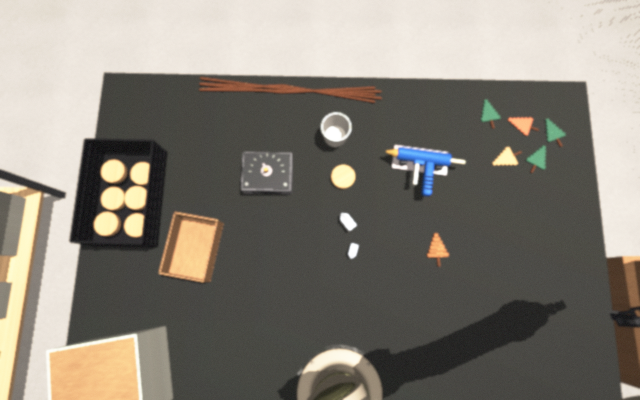

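The side view shows two white knobs, at (297,247) and (263,254). It also shows the gun at about (385,315) and the control box at (346,182). In the top view the knobs are at (347,221) and (353,250), the gun trigger at (417,174) and the shaft at (266,170). Next I'll enlarge and measure these.

```bash
cat > h.py <<'E'
import numpy as np,cv2
from plant import ctrl
class Cam:
    def __init__(s,n):
        c=ctrl.calibration(n); s.K=c["camera_matrix"];s.p=np.array(c["position"]);s.R=np.array(c["orientation"])
    def ray(s,u,v):
        d=np.linalg.inv(s.K)@np.array([u,v,1.]); return s.R@(d*[1,-1,-1])
    def plane(s,u,v,z):
        d=s.ray(u,v); return s.p+d*(z-s.p[2])/d[2]
    def proj(s,P):
        q=s.R.T@(np.asarray(P,float)-s.p)*[1,-1,-1]; q=s.K@q; return q[:2]/q[2]
def tri(uvS,uvT):
    A=[];b=[];M=np.zeros((3,3));r=np.zeros(3)
    for c,uv in((S,uvS),(T,uvT)):
        d=c.ray(*uv);d/=np.linalg.norm(d);Q=np.eye(3)-np.outer(d,d);M+=Q;r+=Q@c.p
    X=np.linalg.solve(M,r)
    return X,S.proj(X)-uvS,T.proj(X)-uvT
S=Cam("side");T=Cam("top")
E
python3 - <<'E'
import cv2
s=cv2.imread("pics/side0.png");t=cv2.imread("pics/top0.png")
def crop(im,x,y,w,h,k): return cv2.resize(im[y:y+h,x:x+w],None,fx=k,fy=k,interpolation=cv2.INTER_CUBIC)
a=crop(t,330,200,40,66,8);b=crop(s,245,225,70,44,6)
cv2.imwrite("pics/k_t.png",a);cv2.imwrite("pics/k_s.png",b)
cv2.imwrite("pics/box_t.png",crop(t,235,145,64,54,10));cv2.imwrite("pics/box_s.png",crop(s,315,150,64,60,9))
cv2.imwrite("pics/gun_t.png",crop(t,380,135,90,65,8));cv2.imwrite("pics/gun_s.png",crop(s,325,265,90,105,5))
E
```

```text
(no output)
```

View pics/k_t.png

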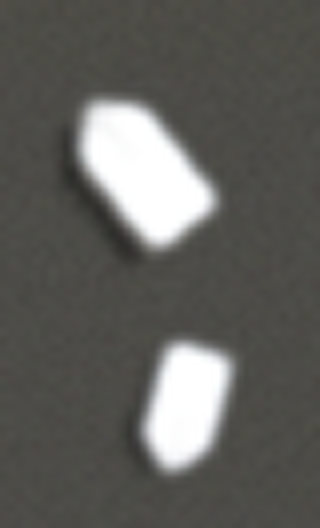

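View pics/k_s.png

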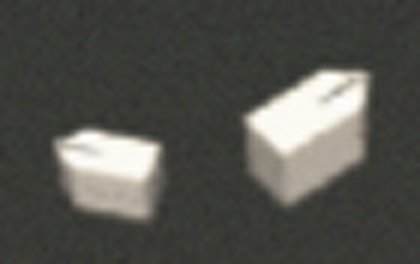

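View pics/box_t.png

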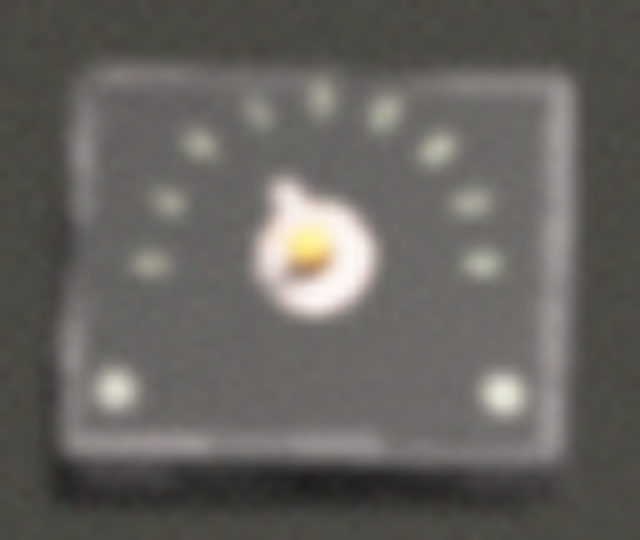

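View pics/box_s.png

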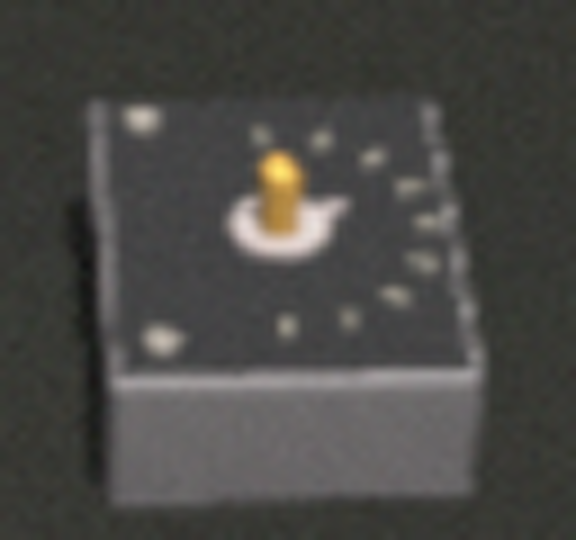

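View pics/gun_t.png

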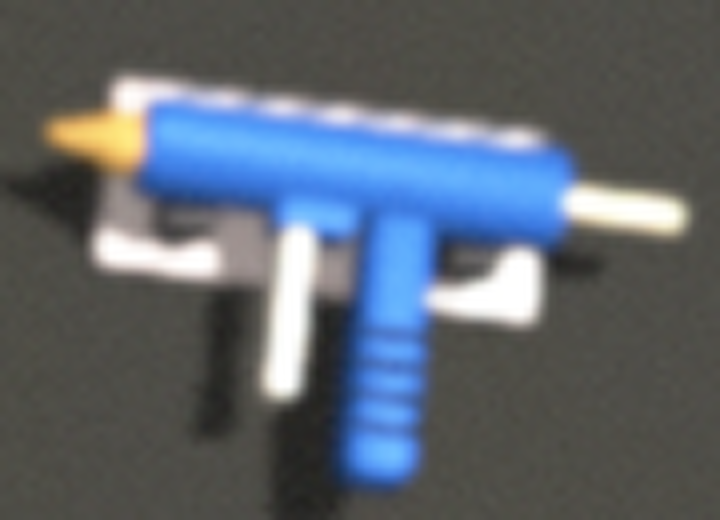

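View pics/gun_s.png

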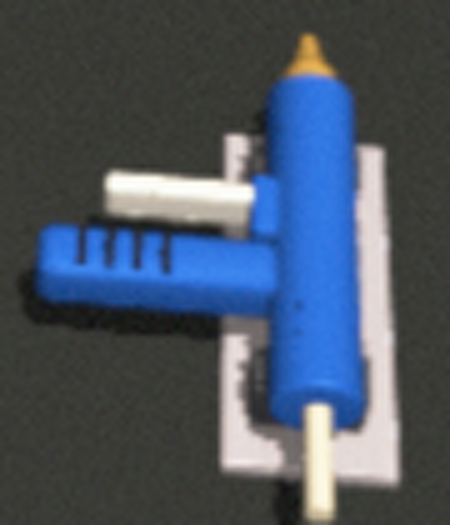

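```bash
cat > m1.py <<'E'
from h import *
s=cv2.imread("pics/side0.png");t=cv2.imread("pics/top0.png")
def up(im,x,y,w,h,k=8): return cv2.resize(im[y:y+h,x:x+w],None,fx=k,fy=k,interpolation=cv2.INTER_CUBIC)
def un(p,x,y,k=8): return (np.asarray(p,float)+.5)/k-.5+[x,y]
# knobs top
for z in(.034,.026):
  x,y,w,h=330,200,40,66
  g=cv2.cvtColor(up(t,x,y,w,h),cv2.COLOR_BGR2GRAY)
  m=(g>150).astype(np.uint8)
  cs,_=cv2.findContours(m,0,2)
  for c in cs:
    if cv2.contourArea(c)<500: continue
    P=np.array([T.plane(*un(p,x,y),z)[:2] for p in c[:,0]])*1000
    r=cv2.minAreaRect(P.astype(np.float32)); print(z,"rect",np.round(r[0],1),np.round(r[1],1),r[2])
    a=cv2.approxPolyDP(c,10,True); print([tuple(np.round(T.plane(*un(p,x,y),z)[:2]*1000,1)) for p in a[:,0]])
# trigger
x,y,w,h=380,135,90,65
u=up(t,x,y,w,h); hsv=cv2.cvtColor(u,cv2.COLOR_BGR2HSV)
bl=cv2.inRange(hsv,(95,120,90),(130,255,255))
wh=cv2.inRange(hsv,(0,0,170),(180,70,255)); 
for nm,m,z in(("blue",bl,.065),("white",wh,.061)):
  cs,_=cv2.findContours(m,0,2)
  for c in cs:
    if cv2.contourArea(c)<1000: continue
    P=np.array([T.plane(*un(p,x,y),z)[:2] for p in c[:,0]])*1000
    r=cv2.minAreaRect(P.astype(np.float32)); print(nm,"rect",np.round(r[0],1),np.round(r[1],1),r[2], un(c[:,0].mean(0),x,y)); print(np.round(cv2.boxPoints(r)))
    a=cv2.approxPolyDP(c,10,True); print([(tuple(p),tuple(np.round(T.plane(*un(p,x,y),z)[:2]*1000,1))) for p in a[:,0]])
E
python3 m1.py
```

```text
0.034 rect [394.7 -33.4] [26.6 47.1] 75.87406158447266
[(np.float64(418.9), np.float64(-33.4)), (np.float64(415.4), np.float64(-25.6)), (np.float64(388.0), np.float64(-18.1)), (np.float64(372.1), np.float64(-26.7)), (np.float64(380.1), np.float64(-42.1)), (np.float64(407.4), np.float64(-50.1)), (np.float64(414.0), np.float64(-47.8))]
0.034 rect [483.8 -15.6] [59.6 33.5] 38.740135192871094
[(np.float64(507.8), np.float64(2.2)), (np.float64(481.9), np.float64(4.1)), (np.float64(455.4), np.float64(-18.6)), (np.float64(455.2), np.float64(-27.1)), (np.float64(467.9), np.float64(-42.3)), (np.float64(477.7), np.float64(-41.9)), (np.float64(506.3), np.float64(-17.7))]
0.026 rect [395.3 -34. ] [26.8 47.4] 75.87408447265625
[(np.float64(419.6), np.float64(-33.9)), (np.float64(416.1), np.float64(-26.1)), (np.float64(388.5), np.float64(-18.6)), (np.float64(372.6), np.float64(-27.2)), (np.float64(380.6), np.float64(-42.7)), (np.float64(408.1), np.float64(-50.7)), (np.float64(414.8), np.float64(-48.5))]
0.026 rect [485.  -16.1] [60.  33.7] 38.74017333984375
[(np.float64(509.1), np.float64(1.8)), (
[... 3715 characters left out ...]
120807647705 [416.74960443 149.02175633]
[[ 682. -153.]
 [ 693. -316.]
 [ 727. -314.]
 [ 716. -151.]]
[((np.int32(109), np.int32(104)), (np.float64(706.2), np.float64(-151.9))), ((np.int32(141), np.int32(118)), (np.float64(700.9), np.float64(-164.0))), ((np.int32(137), np.int32(164)), (np.float64(682.7), np.float64(-162.2))), ((np.int32(149), np.int32(108)), (np.float64(704.9), np.float64(-167.1))), ((np.int32(178), np.int32(98)), (np.float64(709.1), np.float64(-178.1))), ((np.int32(543), np.int32(144)), (np.float64(693.9), np.float64(-315.7))), ((np.int32(523), np.int32(130)), (np.float64(699.2), np.float64(-308.3))), ((np.int32(119), np.int32(81)), (np.float64(715.4), np.float64(-155.8)))]
```

The upper or larger knob is at top (347,221) and side (297,247). The smaller one is at top (353,250) and side (263,254). The larger measures about 60x33 mm including its sides and blur, against 47x27 for the other, so the larger fits 55x26. I'll confirm this from its corners in the side view.

```bash
cat > m2.py <<'E'
from m1 import *
print("=====")
x,y,w,h=245,225,70,44
u=up(s,x,y,w,h,10); g=cv2.cvtColor(u,cv2.COLOR_BGR2GRAY)
cv2.imwrite("pics/k_s_big.png",u)
for th in(100,205,215):
  m=cv2.inRange(g,th,255)
  cs,_=cv2.findContours(m,0,2)
  for c in cs:
    if cv2.contourArea(c)<1500: continue
    a=cv2.approxPolyDP(c,12,True)[:,0]
    print(th,cv2.contourArea(c),[(tuple(map(int,p)),tuple(np.round(S.plane(*un(p,x,y,10),.034)[:2]*1000,1).tolist())) for p in a])
E
python3 m2.py|sed -n '/=====/,$p'
```

```text
=====
100 21383.0 [((90, 235), (377.8, -32.1)), ((125, 343), (389.3, -68.1)), ((252, 359), (421.2, -73.9)), ((266, 238), (422.7, -34.0)), ((155, 213), (393.8, -24.9))]
100 33774.5 [((611, 119), (511.0, 5.6)), ((530, 116), (489.8, 7.1)), ((406, 192), (457.9, -19.0)), ((416, 282), (461.3, -49.6)), ((472, 340), (475.8, -69.0)), ((604, 265), (508.9, -44.9))]
205 8523.5 [((104, 252), (381.8, -37.9)), ((129, 283), (388.9, -48.4)), ((232, 302), (415.2, -55.3)), ((259, 246), (421.0, -36.7)), ((147, 221), (391.9, -27.6)), ((113, 236), (383.6, -32.6)), ((140, 249), (390.8, -37.1))]
205 13395.5 [((603, 141), (508.9, -2.2)), ((541, 169), (492.7, -11.7)), ((582, 127), (503.4, 2.9)), ((535, 123), (491.1, 4.6)), ((417, 201), (460.9, -22.2)), ((479, 256), (477.1, -41.2)), ((592, 188), (505.9, -18.6))]
215 7783.5 [((105, 253), (382.0, -38.3)), ((127, 280), (388.3, -47.4)), ((231, 300), (414.9, -54.6)), ((258, 247), (420.8, -37.0)), ((146, 222), (391.7, -28.0)), ((115, 237), (384.2, -32.9)), ((150, 252), (393.4, -38.2))]
215 12488.0 [((602, 143), (508.6, -2.9)), ((540, 171), (492.5, -12.4)), ((577, 128), (502.1, 2.6)), ((538, 123), (491.9, 4.6)), ((419, 202), (461.4, -22.5)), ((480, 254), (477.3, -40.6)), ((590, 187), (505.4, -18.2))]
```

View pics/k_s_big.png

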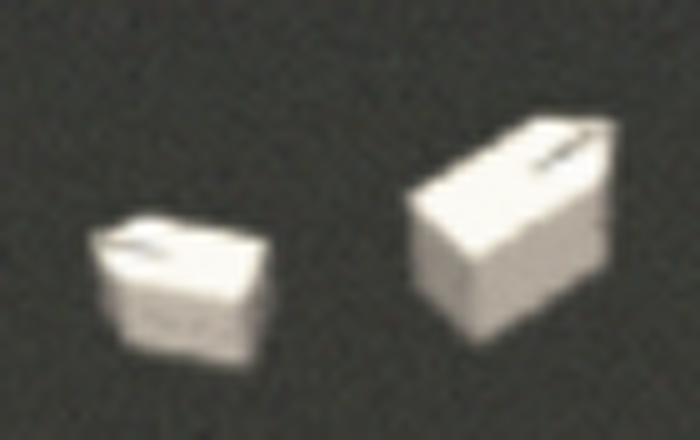

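The crop shows the larger knob (right) with its dark line and point towards the upper right: its top face is about 27x56 mm, so it matches the description. The left one is smaller. Next are the shaft, the washer tab and the gun.

```bash
cat > m3.py <<'E'
from m1 import *
print("=====")
def comp(m):
  cs,_=cv2.findContours(m,0,2); return max(cs,key=cv2.contourArea)
res={}
for nm,im,C,(x,y,w,h) in(("T",t,T,(250,150,36,36)),("S",s,S,(334,160,26,26))):
  u=up(im,x,y,w,h,10);hsv=cv2.cvtColor(u,cv2.COLOR_BGR2HSV)
  cv2.imwrite(f"pics/w{nm}.png",cv2.resize(u,None,fx=1.5,fy=1.5))
  wh=cv2.inRange(hsv,(0,0,165),(180,75,255)); ye=cv2.inRange(hsv,(12,90,100),(32,255,255))
  c=comp(cv2.bitwise_or(wh,ye)if nm=="T" else wh); yc=comp(ye)
  P=np.array([C.plane(*un(p,x,y,10),.057)[:2] for p in c[:,0]])*1000
  Y=yc[:,0]; print(nm,"yellow px box",un(Y.min(0),x,y,10),un(Y.max(0),x,y,10))
  ctr=np.median(P,0); print("washer outline bbox",P.min(0).round(1),P.max(0).round(1))
  if 1:
    (cx,cy),r=cv2.minEnclosingCircle(P.astype(np.float32))
    # robust circle
    from scipy.optimize import least_squares
    f=least_squares(lambda q:np.hypot(P[:,0]-q[0],P[:,1]-q[1])-q[2],[*ctr,12],loss='soft_l1',f_scale=.7).x
    d=np.hypot(*(P-f[:2]).T);i=d.argmax();sel=d>f[2]+2.5
    v=P[sel].mean(0)-f[:2] if sel.any() else 0
    print("circ",f.round(1),"tip",P[i].round(1),d[i].round(1),"ang",np.degrees(np.arctan2(*(P[i]-f[:2])[::-1])),np.degrees(np.arctan2(v[1],v[0])))
print(tri(np.array([346.0,167.7]),np.array([265.6,169.6])))
for a in((77,70),(575,75),(565,460),(65,455)): print("boxT",(T.plane(*un(a,235,145,10),.056)*1000).round(1))
for a in((92,100),(433,103),(480,372),(115,380)): print("boxS",(S.plane(*un(a,315,150,9),.056)*1000).round(1))
# gun in S
G=lambda p,z:(S.plane(*un(p,325,265,5),z)*1000).round(1)
print("trig end near/far top",G((107,173),.061),G((106,195),.061),"hinge end",G((253,185),.061))
print("grip end",G((40,230),.065),G((40,272),.065),"noz tip",G((308,35),.05))
print("barrel top sides",G((268,85),.05),G((355,85),.05),G((270,405),.05),G((367,405),.05))
E
python3 m3.py|sed -n '/=====/,$p'
```

```text
=====
T yellow px box [263.95 168.15] [267.15 171.45]
washer outline bbox [609.4 212.9] [652.  249.4]
circ [628.3 231.4  18.5] tip [651.7 243.1] 26.1 ang 26.64087890323977 25.931770394126044
S yellow px box [343.05 166.25] [348.55 175.55]
washer outline bbox [616.2 217.9] [652.8 246.4]
circ [632.5 233.6  15.7] tip [652.2 245. ] 22.8 ang 30.00148929644679 27.25976601284392
(array([0.62709128, 0.22948771, 0.08431276]), array([-1.46683582,  0.4346469 ]), array([-0.13357975, -1.51193274]))
boxT [685.4 306.9  56. ]
boxT [687. 155.  56.]
boxT [567.  153.7  56. ]
boxT [565.3 303.3  56. ]
boxS [572.6 303.9  56. ]
boxS [690.  300.4  56. ]
boxS [690.5 159.4  56. ]
boxS [574.1 157.5  56. ]
trig end near/far top [ 599.5 -211.6   61. ] [ 598.2 -223.2   61. ] hinge end [ 663.8 -219.4   61. ]
grip end [ 567.9 -243.1   65. ] [ 566.8 -263.9   65. ] noz tip [ 702.8 -127.7   50. ]
barrel top sides [ 679.8 -156.7   50. ] [ 720.6 -157.6   50. ] [ 659.5 -319.6   50. ] [ 699.7 -320.6   50. ]
```

View pics/wS.png

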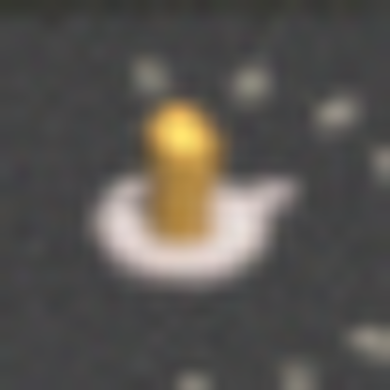

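View pics/wT.png

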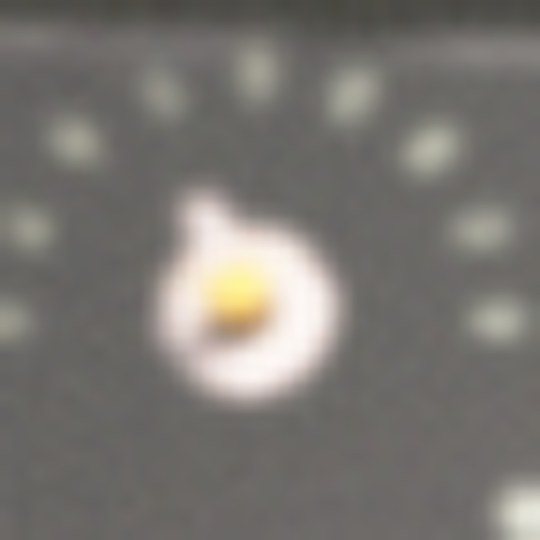

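The gun axes: the grip points towards robot -x and the yaw is about -7°. The gun origin is about (664,-263) mm, the shaft about (629,231) mm with the tab at about 26.5°, and the knob about (485,-16) at 40°. The two cameras differ by about 5 mm in x, so I'll use the mean for now and refine later. Now I'll plan the move over the trigger.

```bash
cat > plan.py <<'E'
from h import *
import json,sys
def plan(x,y,z,yaw,n):
    o=ctrl.observe();p=o["tcp_pos"].copy();R=o["tcp_rot"].copy()
    yaw=np.radians(yaw);c,s=np.cos(yaw),np.sin(yaw)
    Rt=np.array([[c,s,0],[s,-c,0],[0,0,-1.]])
    t=np.array([x,y,z])/1000
    rv=cv2.Rodrigues(R.T@Rt)[0][:,0]; d=t-p
    print("now",(p*1000).round(1),"yaw",np.degrees(np.arctan2(R[1,0],R[0,0])).round(2),"w",(o["gripper_width"]*1000).round(1),"F",o["ft_force"].round(1),"t",o["time_s"])
    print("total tool shift units",(R.T@d/.05).round(3),"rot units",(np.degrees(rv)/6).round(2))
    st=cv2.Rodrigues(rv/n)[0]
    for i in range(n):
        l=R.T@d/n/.05; r=np.degrees(rv)/n/6
        print(dict(zip(("dx","dy","dz","rx","ry","rz"),[float(a) for a in np.r_[l,r].round(2)])))
        R=R@st
plan(*map(float,sys.argv[1:5]),int(sys.argv[5]))
E
python3 plan.py 609 -249 200 -7 14
```

```text
Traceback (most recent call last):
  File "plan.py", line 16, in <module>
    plan(*map(float,sys.argv[1:5]),int(sys.argv[5]))
    ~~~~^^^^^^^^^^^^^^^^^^^^^^^^^^^^^^^^^^^^^^^^^^^^
  File "plan.py", line 9, in plan
    print("now",(p*1000).round(1),"yaw",np.degrees(np.arctan2(R[1,0],R[0,0])).round(2),"w",(o["gripper_width"]*1000).round(1),"F",o["ft_force"].round(1),"t",o["time_s"])
                                                                                           ^^^^^^^^^^^^^^^^^^^^^^^^^^^^^^^
AttributeError: 'float' object has no attribute 'round'
```

```bash
sed -i 's/(o\["gripper_width"\]\*1000).round(1)/round(o["gripper_width"]*1000,1)/' plan.py; python3 plan.py 609 -248 180 -7 14
```

```text
now [ 261.9 -675.6  241.5] yaw 21.19 w 84.9 F [ 0.6 -0.4  0.7] t 0.1
total tool shift units [ 9.564 -5.463  1.237] rot units [-0.01  0.    4.7 ]
{'dx': 0.68, 'dy': -0.39, 'dz': 0.09, 'rx': -0.0, 'ry': 0.0, 'rz': 0.34}
{'dx': 0.67, 'dy': -0.41, 'dz': 0.09, 'rx': -0.0, 'ry': 0.0, 'rz': 0.34}
{'dx': 0.65, 'dy': -0.44, 'dz': 0.09, 'rx': -0.0, 'ry': 0.0, 'rz': 0.34}
{'dx': 0.64, 'dy': -0.46, 'dz': 0.09, 'rx': -0.0, 'ry': 0.0, 'rz': 0.34}
{'dx': 0.62, 'dy': -0.48, 'dz': 0.09, 'rx': -0.0, 'ry': 0.0, 'rz': 0.34}
{'dx': 0.6, 'dy': -0.5, 'dz': 0.09, 'rx': -0.0, 'ry': 0.0, 'rz': 0.34}
{'dx': 0.59, 'dy': -0.52, 'dz': 0.09, 'rx': -0.0, 'ry': 0.0, 'rz': 0.34}
{'dx': 0.57, 'dy': -0.54, 'dz': 0.09, 'rx': -0.0, 'ry': 0.0, 'rz': 0.34}
{'dx': 0.55, 'dy': -0.56, 'dz': 0.09, 'rx': -0.0, 'ry': 0.0, 'rz': 0.34}
{'dx': 0.53, 'dy': -0.58, 'dz': 0.09, 'rx': -0.0, 'ry': 0.0, 'rz': 0.34}
{'dx': 0.51, 'dy': -0.6, 'dz': 0.09, 'rx': -0.0, 'ry': 0.0, 'rz': 0.34}
{'dx': 0.49, 'dy': -0.62, 'dz': 0.09, 'rx': -0.0, 'ry': 0.0, 'rz': 0.34}
{'dx': 0.46, 'dy': -0.64, 'dz': 0.09, 'rx': -0.0, 'ry': 0.0, 'rz': 0.34}
{'dx': 0.44, 'dy': -0.65, 'dz': 0.09, 'rx': -0.0, 'ry': 0.0, 'rz': 0.34}
```

Emit:
jog_arm:
  rows:
    - {"dx": 0.68, "dy": -0.39, "dz": 0.09, "rz": 0.34, "claw": 1}
    - {"dx": 0.67, "dy": -0.41, "dz": 0.09, "rz": 0.34, "claw": 1}
    - {"dx": 0.65, "dy": -0.44, "dz": 0.09, "rz": 0.34, "claw": 1}
    - {"dx": 0.64, "dy": -0.46, "dz": 0.09, "rz": 0.34, "claw": 1}
    - {"dx": 0.62, "dy": -0.48, "dz": 0.09, "rz": 0.34, "claw": 1}
    - {"dx": 0.6, "dy": -0.5, "dz": 0.09, "rz": 0.34, "claw": 1}
    - {"dx": 0.59, "dy": -0.52, "dz": 0.09, "rz": 0.34, "claw": 1}
    - {"dx": 0.57, "dy": -0.54, "dz": 0.09, "rz": 0.34, "claw": 1}
    - {"dx": 0.55, "dy": -0.56, "dz": 0.09, "rz": 0.34, "claw": 1}
    - {"dx": 0.53, "dy": -0.58, "dz": 0.09, "rz": 0.34, "claw": 1}
    - {"dx": 0.51, "dy": -0.6, "dz": 0.09, "rz": 0.34, "claw": 1}
    - {"dx": 0.49, "dy": -0.62, "dz": 0.09, "rz": 0.34, "claw": 1}
    - {"dx": 0.46, "dy": -0.64, "dz": 0.09, "rz": 0.34, "claw": 1}
    - {"dx": 0.44, "dy": -0.65, "dz": 0.09, "rz": 0.34, "claw": 1}

```text
$.rows[0]: bad value
```

```bash
python3 plan.py 609 -248 120 -7 3; python3 - <<'E'
from h import *
im=np.array(ctrl.read_camera("side"));cv2.imwrite("pics/s1.png",im)
E
```

```text
now [ 261.9 -675.6  241.5] yaw 21.19 w 84.9 F [ 0.6 -0.4  0.7] t 0.1
total tool shift units [ 9.564 -5.461  2.437] rot units [-0.01  0.    4.7 ]
{'dx': 3.19, 'dy': -1.82, 'dz': 0.81, 'rx': -0.0, 'ry': 0.0, 'rz': 1.57}
{'dx': 2.85, 'dy': -2.32, 'dz': 0.81, 'rx': -0.0, 'ry': 0.0, 'rz': 1.57}
{'dx': 2.43, 'dy': -2.75, 'dz': 0.81, 'rx': -0.0, 'ry': 0.0, 'rz': 1.57}
```

Emit:
jog_arm:
  rows:
    - {"dx": 0.68, "dy": -0.39, "dz": 0.09, "rx": 0, "ry": 0, "rz": 0.34, "claw": 1}
    - {"dx": 0.67, "dy": -0.41, "dz": 0.09, "rx": 0, "ry": 0, "rz": 0.34, "claw": 1}
    - {"dx": 0.65, "dy": -0.44, "dz": 0.09, "rx": 0, "ry": 0, "rz": 0.34, "claw": 1}
    - {"dx": 0.64, "dy": -0.46, "dz": 0.09, "rx": 0, "ry": 0, "rz": 0.34, "claw": 1}
    - {"dx": 0.62, "dy": -0.48, "dz": 0.09, "rx": 0, "ry": 0, "rz": 0.34, "claw": 1}
    - {"dx": 0.6, "dy": -0.5, "dz": 0.09, "rx": 0, "ry": 0, "rz": 0.34, "claw": 1}
    - {"dx": 0.59, "dy": -0.52, "dz": 0.09, "rx": 0, "ry": 0, "rz": 0.34, "claw": 1}
    - {"dx": 0.57, "dy": -0.54, "dz": 0.09, "rx": 0, "ry": 0, "rz": 0.34, "claw": 1}
    - {"dx": 0.55, "dy": -0.56, "dz": 0.09, "rx": 0, "ry": 0, "rz": 0.34, "claw": 1}
    - {"dx": 0.53, "dy": -0.58, "dz": 0.09, "rx": 0, "ry": 0, "rz": 0.34, "claw": 1}
    - {"dx": 0.51, "dy": -0.6, "dz": 0.09, "rx": 0, "ry": 0, "rz": 0.34, "claw": 1}
    - {"dx": 0.49, "dy": -0.62, "dz": 0.09, "rx": 0, "ry": 0, "rz": 0.34, "claw": 1}
    - {"dx": 0.46, "dy": -0.64, "dz": 0.09, "rx": 0, "ry": 0, "rz": 0.34, "claw": 1}
    - {"dx": 0.44, "dy": -0.65, "dz": 0.09, "rx": 0, "ry": 0, "rz": 0.34, "claw": 1}

```text
time_s: 1.9
tcp_pos: [0.6214, -0.243, 0.173]
tcp_rot: [[0.988, -0.152, -0.005], [-0.152, -0.988, 0.002], [-0.005, -0.002, -1.0]]
ft_force: [0.6, 0.9, 1.0]
gripper_width: 0.0856
```

```bash
python3 plan.py 609 -248 120 -7 4
```

```text
now [ 621.4 -243.   173. ] yaw -8.72 w 85.6 F [0.6 0.9 1. ] t 1.9
total tool shift units [-0.225  0.138  1.061] rot units [-0.02  0.05 -0.29]
{'dx': -0.06, 'dy': 0.03, 'dz': 0.27, 'rx': -0.0, 'ry': 0.01, 'rz': -0.07}
{'dx': -0.06, 'dy': 0.03, 'dz': 0.27, 'rx': -0.0, 'ry': 0.01, 'rz': -0.07}
{'dx': -0.06, 'dy': 0.03, 'dz': 0.27, 'rx': -0.0, 'ry': 0.01, 'rz': -0.07}
{'dx': -0.06, 'dy': 0.03, 'dz': 0.27, 'rx': -0.0, 'ry': 0.01, 'rz': -0.07}
```

Emit:
jog_arm:
  rows:
    - {"dx": -0.1, "dy": 0.07, "dz": 0.4, "rx": 0, "ry": 0, "rz": -0.15, "claw": 1}
    - {"dx": -0.1, "dy": 0.06, "dz": 0.4, "rx": 0, "ry": 0, "rz": -0.15, "claw": 1}
    - {"dx": -0.02, "dy": 0, "dz": 0.2, "rx": 0, "ry": 0, "rz": 0, "claw": 1}
    - {"dx": 0, "dy": 0, "dz": 0, "rx": 0, "ry": 0, "rz": 0, "claw": 1}

```text
time_s: 2.4
tcp_pos: [0.6123, -0.2422, 0.1205]
tcp_rot: [[0.994, -0.113, -0.005], [-0.113, -0.994, 0.005], [-0.005, -0.004, -1.0]]
ft_force: [0.0, 0.1, -0.4]
gripper_width: 0.0849
```

```bash
python3 plan.py 609 -248 41 -7 4;  python3 - <<'E'
from h import *
a=np.array(ctrl.read_camera("side"))[200:360,280:440];b=np.array(ctrl.read_camera("top"))[100:260,340:500]
cv2.imwrite("pics/s1.png",cv2.resize(np.hstack([a,b]),None,fx=2.5,fy=2.5,interpolation=cv2.INTER_CUBIC))
E
```

```text
now [ 612.3 -242.2  120.5] yaw -6.49 w 84.9 F [ 0.   0.1 -0.4] t 2.4
total tool shift units [-0.044  0.128  1.591] rot units [-0.04  0.05  0.09]
{'dx': -0.01, 'dy': 0.03, 'dz': 0.4, 'rx': -0.01, 'ry': 0.01, 'rz': 0.02}
{'dx': -0.01, 'dy': 0.03, 'dz': 0.4, 'rx': -0.01, 'ry': 0.01, 'rz': 0.02}
{'dx': -0.01, 'dy': 0.03, 'dz': 0.4, 'rx': -0.01, 'ry': 0.01, 'rz': 0.02}
{'dx': -0.01, 'dy': 0.03, 'dz': 0.4, 'rx': -0.01, 'ry': 0.01, 'rz': 0.02}
```

View pics/s1.png

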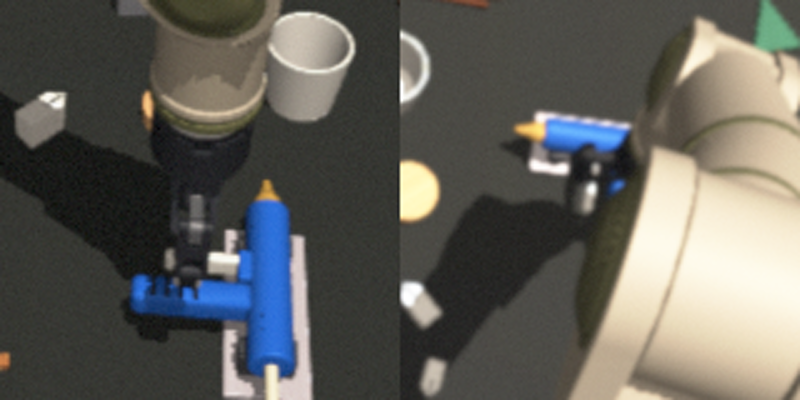

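The view shows the gripper straddling above the trigger and grip, with the white trigger between the fingers at about (225,263) in the crop. I'll descend with most clearance on the trigger side.

Emit:
jog_arm:
  rows:
    - {"dx": -0.03, "dy": 0.05, "dz": 0.4, "rx": 0, "ry": 0.05, "rz": 0.1, "claw": 1}
    - {"dx": -0.03, "dy": 0.02, "dz": 0.4, "rx": 0, "ry": 0, "rz": 0, "claw": 1}
    - {"dx": 0, "dy": 0, "dz": 0.3, "rx": 0, "ry": 0, "rz": 0, "claw": 1}
    - {"dx": 0, "dy": 0, "dz": 0.2, "rx": 0, "ry": 0, "rz": 0, "claw": 1}
    - {"dx": 0, "dy": 0, "dz": 0.2, "rx": 0, "ry": 0, "rz": 0, "claw": 1}
    - {"dx": 0, "dy": 0, "dz": 0, "rx": 0, "ry": 0, "rz": 0, "claw": 1}

```text
time_s: 3.25
tcp_pos: [0.6129, -0.247, 0.0481]
tcp_rot: [[0.992, -0.125, 0.009], [-0.125, -0.992, 0.001], [0.009, -0.002, -1.0]]
ft_force: [0.2, 0.2, -0.3]
gripper_width: 0.0857
```

```bash
python3 plan.py 609 -247 41 -7 1;  python3 - <<'E'
from h import *
a=np.array(ctrl.read_camera("side"))[220:360,320:430]
cv2.imwrite("pics/s2.png",cv2.resize(a,None,fx=4,fy=4,interpolation=cv2.INTER_CUBIC))
E
```

```text
now [ 612.9 -247.    48.1] yaw -7.18 w 85.7 F [ 0.2  0.2 -0.3] t 3.25
total tool shift units [-0.078  0.011  0.141] rot units [-0.02 -0.09 -0.03]
{'dx': -0.08, 'dy': 0.01, 'dz': 0.14, 'rx': -0.02, 'ry': -0.09, 'rz': -0.03}
```

View pics/s2.png

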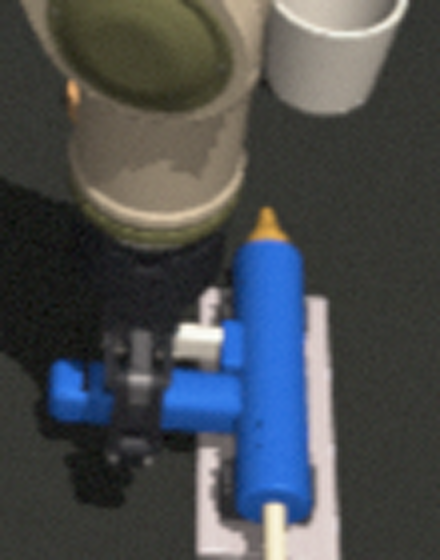

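The crop shows the fingers straddling the trigger and grip, with no contact force. I'll go a little lower, then close in steps.

Emit:
jog_arm:
  rows:
    - {"dx": -0.08, "dy": 0, "dz": 0.12, "rx": 0, "ry": -0.05, "rz": 0, "claw": 1}
    - {"dx": 0, "dy": 0, "dz": 0, "rx": 0, "ry": 0, "rz": 0, "claw": 0.6}
    - {"dx": 0, "dy": 0, "dz": 0, "rx": 0, "ry": 0, "rz": 0, "claw": 0.6}
    - {"dx": 0, "dy": 0, "dz": 0, "rx": 0, "ry": 0, "rz": 0, "claw": 0.6}
    - {"dx": 0, "dy": 0, "dz": 0, "rx": 0, "ry": 0, "rz": 0, "claw": 0.6}

```text
time_s: 3.92
tcp_pos: [0.61, -0.2421, 0.0435]
tcp_rot: [[0.993, -0.121, 0.005], [-0.121, -0.993, 0.006], [0.004, -0.007, -1.0]]
ft_force: [0.4, 4.7, -0.9]
gripper_width: 0.0513
```

Emit:
jog_arm:
  rows:
    - {"dx": 0, "dy": 0, "dz": 0, "rx": 0, "ry": 0, "rz": 0, "claw": 0.45}
    - {"dx": 0, "dy": 0, "dz": 0, "rx": 0, "ry": 0, "rz": 0, "claw": 0.3}
    - {"dx": 0, "dy": 0, "dz": 0, "rx": 0, "ry": 0, "rz": 0, "claw": 0.3}
    - {"dx": 0, "dy": 0, "dz": 0, "rx": 0, "ry": 0, "rz": 0, "claw": 0.3}

```text
time_s: 4.42
tcp_pos: [0.6095, -0.2466, 0.0451]
tcp_rot: [[0.992, -0.124, 0.006], [-0.124, -0.992, 0.001], [0.006, -0.002, -1.0]]
ft_force: [-0.5, 0.8, 1.2]
gripper_width: 0.0403
```

```bash
python3 - <<'E'
from h import *
a=np.array(ctrl.read_camera("side"))[220:360,320:430]
cv2.imwrite("pics/s3.png",cv2.resize(a,None,fx=4,fy=4,interpolation=cv2.INTER_CUBIC))
E
```

```text
(no output)
```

View pics/s3.png

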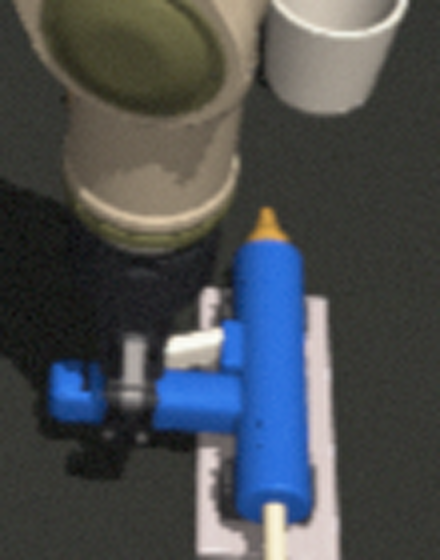

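The trigger is visibly swung in at (195,348) and the width is 40 mm, so it's fully squeezed. I'll hold briefly, then open and lift.

Emit:
jog_arm:
  rows:
    - {"dx": 0, "dy": 0, "dz": 0, "rx": 0, "ry": 0, "rz": 0, "claw": 0.3}
    - {"dx": 0, "dy": 0, "dz": 0, "rx": 0, "ry": 0, "rz": 0, "claw": 0.3}
    - {"dx": 0, "dy": 0, "dz": 0, "rx": 0, "ry": 0, "rz": 0, "claw": 0.7}
    - {"dx": 0, "dy": 0, "dz": 0, "rx": 0, "ry": 0, "rz": 0, "claw": 1}
    - {"dx": 0, "dy": 0, "dz": 0, "rx": 0, "ry": 0, "rz": 0, "claw": 1}
    - {"dx": 0, "dy": 0, "dz": 0, "rx": 0, "ry": 0, "rz": 0, "claw": 1}
    - {"dx": 0, "dy": 0, "dz": 0, "rx": 0, "ry": 0, "rz": 0, "claw": 1}

```text
time_s: 5.35
tcp_pos: [0.6096, -0.2463, 0.0446]
tcp_rot: [[0.992, -0.124, 0.006], [-0.124, -0.992, 0.001], [0.006, -0.002, -1.0]]
ft_force: [-1.0, 0.6, -0.7]
gripper_width: 0.0855
```

```bash
python3 plan.py 609 -244 150 -7 1;python3 - <<'E'
from h import *
a=np.array(ctrl.read_camera("side"))[220:360,320:430]
cv2.imwrite("pics/s4.png",cv2.resize(a,None,fx=4,fy=4,interpolation=cv2.INTER_CUBIC))
E
```

```text
now [ 609.6 -246.3   44.6] yaw -7.13 w 85.5 F [-1.   0.6 -0.7] t 5.35
total tool shift units [-0.005 -0.049 -2.107] rot units [-0.02 -0.06 -0.02]
{'dx': -0.01, 'dy': -0.05, 'dz': -2.11, 'rx': -0.02, 'ry': -0.06, 'rz': -0.02}
```

View pics/s4.png

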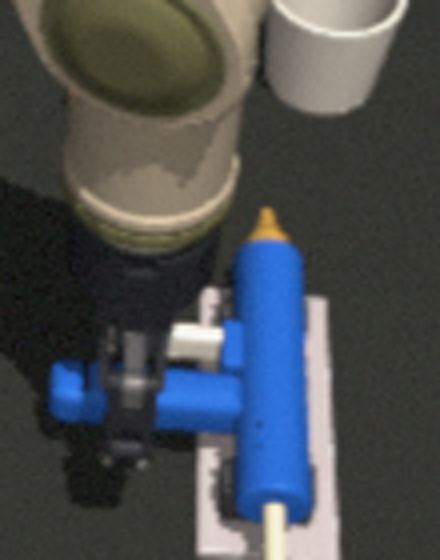

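The trigger is back at rest, straight at (195,340). I'll lift and then plan the move to the knob.

Emit:
jog_arm:
  rows:
    - {"dx": 0, "dy": -0.05, "dz": -0.5, "rx": 0, "ry": 0, "rz": 0, "claw": 1}
    - {"dx": 0, "dy": 0, "dz": -0.8, "rx": 0, "ry": 0, "rz": 0, "claw": 1}
    - {"dx": 0, "dy": 0, "dz": -0.8, "rx": 0, "ry": 0, "rz": 0, "claw": 1}
    - {"dx": 0, "dy": 0, "dz": -0.2, "rx": 0, "ry": 0, "rz": 0, "claw": 1}

```text
time_s: 5.9
tcp_pos: [0.6086, -0.2444, 0.1617]
tcp_rot: [[0.992, -0.125, 0.004], [-0.125, -0.992, 0.001], [0.004, -0.002, -1.0]]
ft_force: [0.7, 0.7, 0.0]
gripper_width: 0.0855
```

```bash
python3 plan.py 486 -16 130 40 9
```

```text
now [ 608.6 -244.4  161.7] yaw -7.19 w 85.5 F [0.7 0.7 0. ] t 5.9
total tool shift units [-3.006 -4.225  0.629] rot units [-0.   -0.04 -7.86]
{'dx': -0.33, 'dy': -0.47, 'dz': 0.07, 'rx': -0.0, 'ry': -0.0, 'rz': -0.87}
{'dx': -0.29, 'dy': -0.5, 'dz': 0.07, 'rx': -0.0, 'ry': -0.0, 'rz': -0.87}
{'dx': -0.24, 'dy': -0.52, 'dz': 0.07, 'rx': -0.0, 'ry': -0.0, 'rz': -0.87}
{'dx': -0.19, 'dy': -0.54, 'dz': 0.07, 'rx': -0.0, 'ry': -0.0, 'rz': -0.87}
{'dx': -0.14, 'dy': -0.56, 'dz': 0.07, 'rx': -0.0, 'ry': -0.0, 'rz': -0.87}
{'dx': -0.09, 'dy': -0.57, 'dz': 0.07, 'rx': -0.0, 'ry': -0.0, 'rz': -0.87}
{'dx': -0.04, 'dy': -0.57, 'dz': 0.07, 'rx': -0.0, 'ry': -0.0, 'rz': -0.87}
{'dx': 0.01, 'dy': -0.58, 'dz': 0.07, 'rx': -0.0, 'ry': -0.0, 'rz': -0.87}
{'dx': 0.07, 'dy': -0.57, 'dz': 0.07, 'rx': -0.0, 'ry': -0.0, 'rz': -0.87}
```

Emit:
jog_arm:
  rows:
    - {"dx": -0.33, "dy": -0.47, "dz": 0.03, "rx": 0, "ry": 0, "rz": -0.87, "claw": 1}
    - {"dx": -0.29, "dy": -0.5, "dz": 0.03, "rx": 0, "ry": 0, "rz": -0.87, "claw": 1}
    - {"dx": -0.24, "dy": -0.52, "dz": 0.07, "rx": 0, "ry": 0, "rz": -0.87, "claw": 1}
    - {"dx": -0.19, "dy": -0.54, "dz": 0.07, "rx": 0, "ry": 0, "rz": -0.87, "claw": 1}
    - {"dx": -0.14, "dy": -0.56, "dz": 0.07, "rx": 0, "ry": 0, "rz": -0.87, "claw": 1}
    - {"dx": -0.09, "dy": -0.57, "dz": 0.07, "rx": 0, "ry": 0, "rz": -0.87, "claw": 1}
    - {"dx": -0.04, "dy": -0.57, "dz": 0.07, "rx": 0, "ry": 0, "rz": -0.87, "claw": 1}
    - {"dx": 0.01, "dy": -0.5, "dz": 0.07, "rx": 0, "ry": 0, "rz": -0.87, "claw": 1}
    - {"dx": 0, "dy": 0, "dz": 0, "rx": 0, "ry": 0, "rz": 0, "claw": 1}

```text
time_s: 7.02
tcp_pos: [0.4954, -0.0403, 0.1335]
tcp_rot: [[0.809, 0.587, 0.001], [0.587, -0.809, 0.001], [0.002, 0.0, -1.0]]
ft_force: [-0.4, -0.7, 0.8]
gripper_width: 0.0856
```

```bash
python3 plan.py 486 -16 90 40 1
```

```text
now [495.4 -40.3 133.5] yaw 35.98 w 85.6 F [-0.4 -0.7  0.8] t 7.025
total tool shift units [ 0.131 -0.504  0.871] rot units [ 0.   -0.02 -0.67]
{'dx': 0.13, 'dy': -0.5, 'dz': 0.87, 'rx': 0.0, 'ry': -0.02, 'rz': -0.67}
```

Emit:
jog_arm:
  rows:
    - {"dx": 0.13, "dy": -0.5, "dz": 0.3, "rx": 0, "ry": 0, "rz": -0.67, "claw": 1}
    - {"dx": 0, "dy": 0, "dz": 0.2, "rx": 0, "ry": 0, "rz": 0, "claw": 1}
    - {"dx": 0, "dy": 0, "dz": 0, "rx": 0, "ry": 0, "rz": 0, "claw": 1}

```text
time_s: 7.4
tcp_pos: [0.4877, -0.0176, 0.1079]
tcp_rot: [[0.768, 0.641, 0.004], [0.641, -0.768, -0.0], [0.003, 0.002, -1.0]]
ft_force: [0.7, -0.2, -0.7]
gripper_width: 0.0855
```

```bash
python3 plan.py 486 -16 22 40 1;python3 - <<'E'
from h import *
a=np.array(ctrl.read_camera("side"))[190:290,240:360]
cv2.imwrite("pics/s5.png",cv2.resize(a,None,fx=5,fy=5,interpolation=cv2.INTER_CUBIC))
E
```

```text
now [487.7 -17.6 107.9] yaw 39.85 w 85.5 F [ 0.7 -0.2 -0.7] t 7.4
total tool shift units [-0.01  -0.051  1.717] rot units [ 0.02 -0.02 -0.03]
{'dx': -0.01, 'dy': -0.05, 'dz': 1.72, 'rx': 0.02, 'ry': -0.02, 'rz': -0.03}
```

View pics/s5.png

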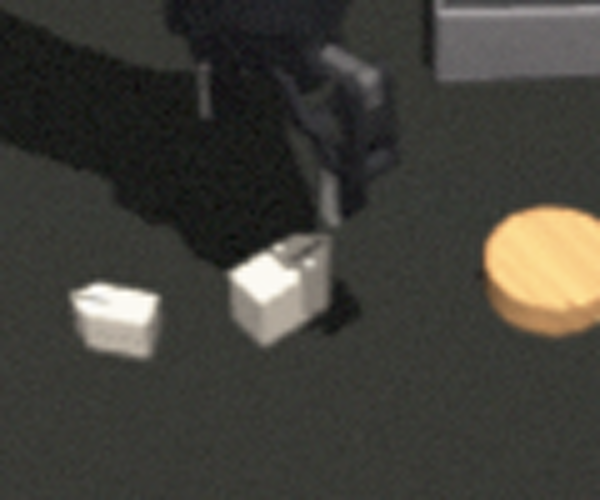

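The crop shows the target knob at (280,290) between the open fingers. I'll descend.

Emit:
jog_arm:
  rows:
    - {"dx": -0.01, "dy": -0.05, "dz": 0.6, "rx": 0, "ry": 0, "rz": 0, "claw": 1}
    - {"dx": 0, "dy": 0, "dz": 0.6, "rx": 0, "ry": 0, "rz": 0, "claw": 1}
    - {"dx": 0, "dy": 0, "dz": 0.4, "rx": 0, "ry": 0, "rz": 0, "claw": 1}
    - {"dx": 0, "dy": 0, "dz": 0.1, "rx": 0, "ry": 0, "rz": 0, "claw": 1}
    - {"dx": 0, "dy": 0, "dz": 0, "rx": 0, "ry": 0, "rz": 0, "claw": 1}

```text
time_s: 8.07
tcp_pos: [0.4904, -0.0202, 0.0232]
tcp_rot: [[0.773, 0.634, 0.01], [0.634, -0.773, -0.002], [0.007, 0.008, -1.0]]
ft_force: [-0.7, 0.5, 0.2]
gripper_width: 0.0854
```

```bash
python3 plan.py 486 -16 17 40 1
```

```text
now [490.4 -20.2  23.2] yaw 39.34 w 85.4 F [-0.7  0.5  0.2] t 8.075
total tool shift units [-0.016 -0.122  0.122] rot units [ 0.08 -0.06 -0.11]
{'dx': -0.02, 'dy': -0.12, 'dz': 0.12, 'rx': 0.08, 'ry': -0.06, 'rz': -0.11}
```

Emit:
jog_arm:
  rows:
    - {"dx": -0.02, "dy": -0.12, "dz": 0.12, "rx": 0.08, "ry": -0.06, "rz": -0.1, "claw": 1}
    - {"dx": 0, "dy": 0, "dz": 0, "rx": 0, "ry": 0, "rz": 0, "claw": 1}

```text
time_s: 8.32
tcp_pos: [0.4864, -0.0162, 0.0181]
tcp_rot: [[0.767, 0.642, 0.002], [0.642, -0.767, 0.001], [0.002, 0.001, -1.0]]
ft_force: [-0.8, -0.2, 0.2]
gripper_width: 0.0851
```

```bash
python3 plan.py 486 -16 17 40 1
```

```text
now [486.4 -16.2  18.1] yaw 39.93 w 85.1 F [-0.8 -0.2  0.2] t 8.325
total tool shift units [-0.003 -0.009  0.022] rot units [ 0.01 -0.02 -0.01]
{'dx': -0.0, 'dy': -0.01, 'dz': 0.02, 'rx': 0.01, 'ry': -0.02, 'rz': -0.01}
```

Well placed. I'll close on the knob and lift.

Emit:
jog_arm:
  rows:
    - {"dx": 0, "dy": 0, "dz": 0, "rx": 0, "ry": 0, "rz": 0, "claw": 0.6}
    - {"dx": 0, "dy": 0, "dz": 0, "rx": 0, "ry": 0, "rz": 0, "claw": 0.2}
    - {"dx": 0, "dy": 0, "dz": 0, "rx": 0, "ry": 0, "rz": 0, "claw": 0}
    - {"dx": 0, "dy": 0, "dz": 0, "rx": 0, "ry": 0, "rz": 0, "claw": 0}
    - {"dx": 0, "dy": 0, "dz": 0, "rx": 0, "ry": 0, "rz": 0, "claw": 0}
    - {"dx": 0, "dy": 0, "dz": 0, "rx": 0, "ry": 0, "rz": 0, "claw": 0}

```text
time_s: 9.07
tcp_pos: [0.4869, -0.0162, 0.0192]
tcp_rot: [[0.767, 0.642, 0.003], [0.642, -0.767, 0.001], [0.003, 0.002, -1.0]]
ft_force: [-0.6, -0.4, 1.7]
gripper_width: 0.0252
```

```bash
python3 plan.py 486 -16 117 40 1
```

```text
now [486.9 -16.2  19.2] yaw 39.93 w 25.2 F [-0.6 -0.4  1.7] t 9.075
total tool shift units [-0.004 -0.012 -1.956] rot units [ 0.02 -0.03 -0.01]
{'dx': -0.0, 'dy': -0.01, 'dz': -1.96, 'rx': 0.02, 'ry': -0.03, 'rz': -0.01}
```

Emit:
jog_arm:
  rows:
    - {"dx": 0, "dy": 0, "dz": -0.5, "rx": 0, "ry": 0, "rz": 0, "claw": 0}
    - {"dx": 0, "dy": 0, "dz": -0.8, "rx": 0, "ry": 0, "rz": 0, "claw": 0}
    - {"dx": 0, "dy": 0, "dz": -0.8, "rx": 0, "ry": 0, "rz": 0, "claw": 0}
    - {"dx": 0, "dy": 0, "dz": -0.4, "rx": 0, "ry": 0, "rz": 0, "claw": 0}
    - {"dx": 0, "dy": 0, "dz": 0, "rx": 0, "ry": 0, "rz": 0, "claw": 0}

```text
time_s: 9.7
tcp_pos: [0.4859, -0.0163, 0.1468]
tcp_rot: [[0.767, 0.642, 0.001], [0.642, -0.767, 0.0], [0.001, 0.001, -1.0]]
ft_force: [-0.1, -0.4, -1.4]
gripper_width: 0.025
```

```bash
python3 plan.py 629 231 135 26.5 9;python3 - <<'E'
from h import *
a=np.array(ctrl.read_camera("side"))[150:270,230:360]
cv2.imwrite("pics/s6.png",cv2.resize(a,None,fx=5,fy=5,interpolation=cv2.INTER_CUBIC))
E
```

```text
now [485.9 -16.3 146.8] yaw 39.94 w 25.0 F [-0.1 -0.4 -1.4] t 9.7
total tool shift units [ 5.369 -1.956  0.24 ] rot units [ 0.   -0.01  2.24]
{'dx': 0.6, 'dy': -0.22, 'dz': 0.03, 'rx': 0.0, 'ry': -0.0, 'rz': 0.25}
{'dx': 0.59, 'dy': -0.23, 'dz': 0.03, 'rx': 0.0, 'ry': -0.0, 'rz': 0.25}
{'dx': 0.58, 'dy': -0.25, 'dz': 0.03, 'rx': 0.0, 'ry': -0.0, 'rz': 0.25}
{'dx': 0.58, 'dy': -0.26, 'dz': 0.03, 'rx': 0.0, 'ry': -0.0, 'rz': 0.25}
{'dx': 0.57, 'dy': -0.28, 'dz': 0.03, 'rx': 0.0, 'ry': -0.0, 'rz': 0.25}
{'dx': 0.56, 'dy': -0.29, 'dz': 0.03, 'rx': 0.0, 'ry': -0.0, 'rz': 0.25}
{'dx': 0.56, 'dy': -0.31, 'dz': 0.03, 'rx': 0.0, 'ry': -0.0, 'rz': 0.25}
{'dx': 0.55, 'dy': -0.32, 'dz': 0.03, 'rx': 0.0, 'ry': -0.0, 'rz': 0.25}
{'dx': 0.54, 'dy': -0.34, 'dz': 0.03, 'rx': 0.0, 'ry': -0.0, 'rz': 0.25}
```

View pics/s6.png

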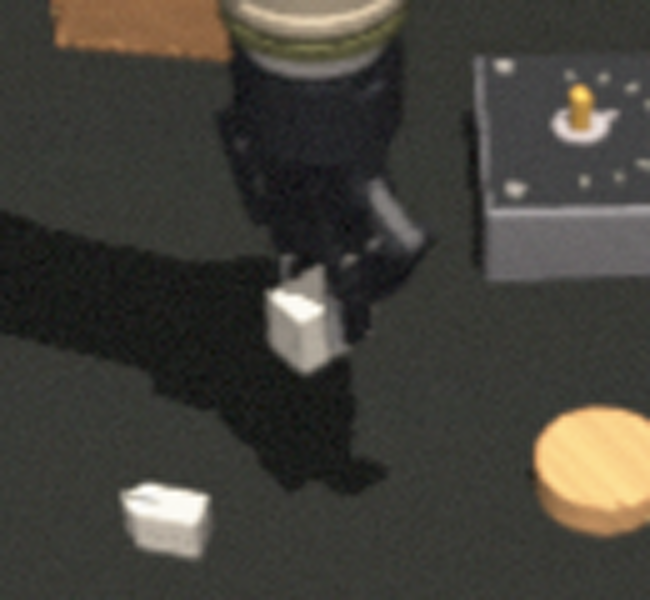

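The knob is held at (300,320) in the crop and looks level. Relative to the knob measurement, both cameras put the shaft near (631,232). I'll move above it.

Emit:
jog_arm:
  rows:
    - {"dx": 0.6, "dy": -0.22, "dz": 0, "rx": 0, "ry": 0, "rz": 0.25, "claw": 0}
    - {"dx": 0.59, "dy": -0.23, "dz": 0, "rx": 0, "ry": 0, "rz": 0.25, "claw": 0}
    - {"dx": 0.58, "dy": -0.25, "dz": 0, "rx": 0, "ry": 0, "rz": 0.25, "claw": 0}
    - {"dx": 0.58, "dy": -0.26, "dz": 0, "rx": 0, "ry": 0, "rz": 0.25, "claw": 0}
    - {"dx": 0.57, "dy": -0.28, "dz": 0, "rx": 0, "ry": 0, "rz": 0.25, "claw": 0}
    - {"dx": 0.56, "dy": -0.29, "dz": 0, "rx": 0, "ry": 0, "rz": 0.25, "claw": 0}
    - {"dx": 0.56, "dy": -0.31, "dz": 0, "rx": 0, "ry": 0, "rz": 0.25, "claw": 0}
    - {"dx": 0.4, "dy": -0.25, "dz": 0, "rx": 0, "ry": 0, "rz": 0.25, "claw": 0}
    - {"dx": 0, "dy": 0, "dz": 0, "rx": 0, "ry": 0, "rz": 0, "claw": 0}

```text
time_s: 10.88
tcp_pos: [0.6067, 0.201, 0.1291]
tcp_rot: [[0.887, 0.462, -0.019], [0.462, -0.887, -0.008], [-0.021, -0.002, -1.0]]
ft_force: [-0.9, 0.4, -1.4]
gripper_width: 0.0251
```

```bash
python3 plan.py 631 231.5 125 26.5 1
```

```text
now [606.7 201.  129.1] yaw 27.5 w 25.1 F [-0.9  0.4 -1.4] t 10.875
total tool shift units [ 0.714 -0.317  0.067] rot units [-0.02  0.2   0.17]
{'dx': 0.71, 'dy': -0.32, 'dz': 0.07, 'rx': -0.02, 'ry': 0.2, 'rz': 0.17}
```

Emit:
jog_arm:
  rows:
    - {"dx": 0.36, "dy": -0.16, "dz": -0.03, "rx": 0, "ry": 0.1, "rz": 0.1, "claw": 0}
    - {"dx": 0.35, "dy": -0.16, "dz": -0.03, "rx": 0, "ry": 0.1, "rz": 0.07, "claw": 0}
    - {"dx": 0, "dy": 0, "dz": 0, "rx": 0, "ry": 0, "rz": 0, "claw": 0}

```text
time_s: 11.25
tcp_pos: [0.6317, 0.2314, 0.1297]
tcp_rot: [[0.896, 0.444, -0.002], [0.444, -0.896, 0.001], [-0.001, -0.001, -1.0]]
ft_force: [-0.0, -0.4, -0.9]
gripper_width: 0.0252
```

```bash
python3 plan.py 631 231.5 128 26.5 1;python3 - <<'E'
from h import *
im=np.array(ctrl.read_camera("side"));cv2.imwrite("pics/side7.png",im)
tp=np.array(ctrl.read_camera("top"));cv2.imwrite("pics/top7.png",tp)
cv2.imwrite("pics/s7.png",cv2.resize(im[130:210,310:390],None,fx=7,fy=7,interpolation=cv2.INTER_CUBIC))
cv2.imwrite("pics/t7.png",cv2.resize(tp[120:220,210:310],None,fx=5,fy=5,interpolation=cv2.INTER_CUBIC))
E
```

```text
now [631.7 231.4 129.7] yaw 26.37 w 25.2 F [-0.  -0.4 -0.9] t 11.25
total tool shift units [-0.011 -0.008  0.033] rot units [-0.01  0.01 -0.02]
{'dx': -0.01, 'dy': -0.01, 'dz': 0.03, 'rx': -0.01, 'ry': 0.01, 'rz': -0.02}
```

View pics/s7.png

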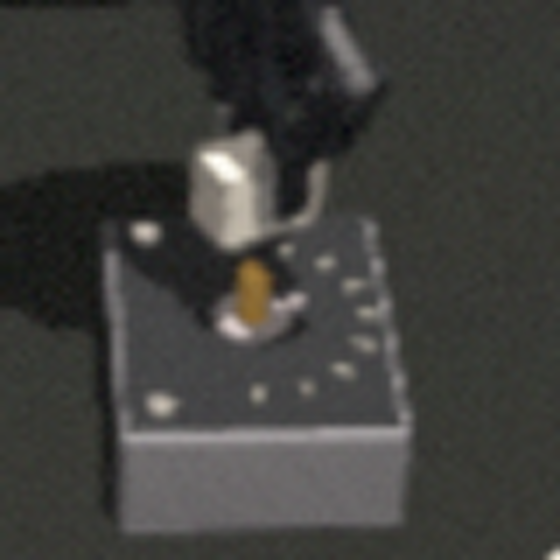

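View pics/t7.png

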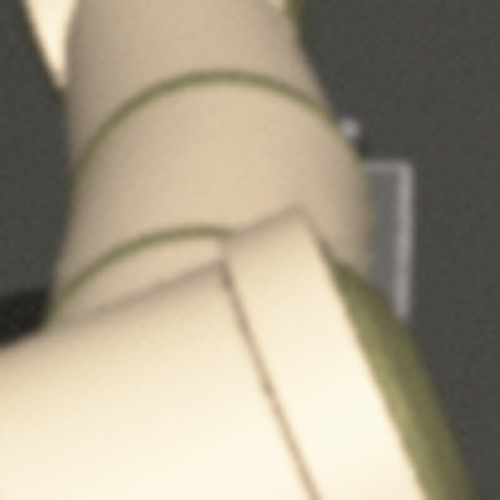

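The side crop shows the knob above the brass shaft (250,285). Its underside corners are at about (192,213) and (230,250), with the tip at about (320,212). The top view is blocked by the arm. I'll compare predicted pixels with the seen ones, in this one camera.

```bash
python3 - <<'E'
from h import *
o=ctrl.observe();p=o["tcp_pos"];R=o["tcp_rot"]
kz=np.array([0,0,1.]);kx=R[:,0];ky=np.cross(kz,kx)
org=p+R[:,2]*.019
pp=lambda P:((S.proj(P)-[310,130]+.5)*7-.5).round(1)
for a in((-24,13,0),(-24,-13,0),(18,-13,0),(31,0,0),(-24,13,34),(-24,-13,34)):
    P=org+(kx*a[0]+ky*a[1]+kz*a[2])/1000; print(a,pp(P))
for x,y in((631,231.5),(629,231.5),(631,234)):
  print("shaft",x,y,pp((x/1e3,y/1e3,.084)),pp((x/1e3,y/1e3,.056)))
im=cv2.imread("pics/side7.png");u=cv2.resize(im[145:172,332:364],None,fx=20,fy=20,interpolation=cv2.INTER_CUBIC)
cv2.imwrite("pics/s7b.png",cv2.convertScaleAbs(u,alpha=1.4,beta=10))
u=cv2.cvtColor(cv2.resize(im[130:210,310:390],None,fx=7,fy=7,interpolation=cv2.INTER_CUBIC),cv2.COLOR_BGR2HSV)
m=cv2.inRange(u,(12,110,70),(32,255,255)); ys,xs=np.nonzero(m); print(xs.min(),xs.max(),ys.min(),ys.max())
for y in range(ys.min(),ys.max(),6): q=xs[ys==y]; print(y,q.min(),q.max())
E
```

```text
(-24, 13, 0) [190.8 218.1]
(-24, -13, 0) [222.4 252.5]
(18, -13, 0) [310.5 224.1]
(31, 0, 0) [320.9 198.7]
(-24, 13, 34) [194.  150.8]
(-24, -13, 34) [226.3 184.9]
shaft 631 231.5 [253.6 267.5] [250.2 319.5]
shaft 629 231.5 [248.9 267.5] [245.5 319.6]
shaft 631 234 [253.2 263.8] [249.7 315.8]
236 273 258 322
258 249 252
264 240 261
270 237 268
276 236 271
282 236 272
288 236 272
294 239 268
300 239 265
306 238 264
312 239 264
318 243 263
```

View pics/s7b.png

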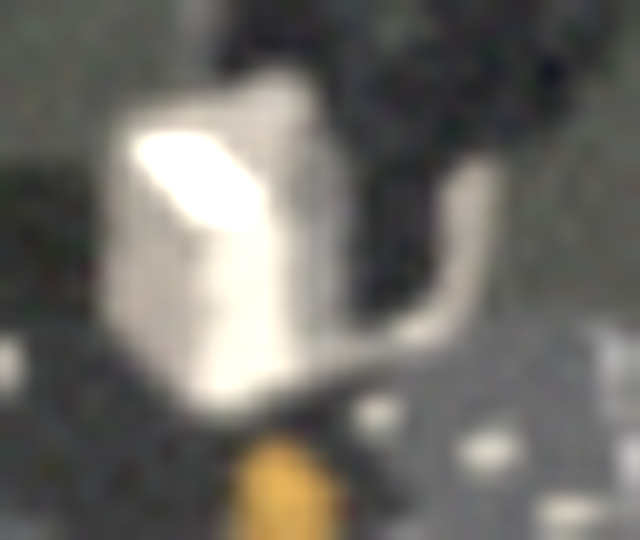

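In the side view the shaft fits (631.4,231.5), and the knob sits about 1 mm ahead of the TCP along its bar. The target TCP is therefore about (630.5,231.3). I'll descend to just above contact and re-centre.

Emit:
jog_arm:
  rows:
    - {"dx": -0.02, "dy": 0, "dz": 0.2, "rx": 0, "ry": 0, "rz": 0, "claw": 0}
    - {"dx": 0, "dy": 0, "dz": 0.18, "rx": 0, "ry": 0, "rz": 0, "claw": 0}
    - {"dx": 0, "dy": 0, "dz": 0, "rx": 0, "ry": 0, "rz": 0, "claw": 0}

```text
time_s: 11.72
tcp_pos: [0.6291, 0.2275, 0.1093]
tcp_rot: [[0.897, 0.442, -0.004], [0.442, -0.897, -0.002], [-0.004, -0.0, -1.0]]
ft_force: [0.2, -1.2, -0.4]
gripper_width: 0.0249
```

```bash
python3 plan.py 630.5 231.3 107 26.5 1
```

```text
now [629.1 227.5 109.3] yaw 26.24 w 24.9 F [ 0.2 -1.2 -0.4] t 11.725
total tool shift units [ 0.059 -0.057  0.045] rot units [-0.    0.04 -0.04]
{'dx': 0.06, 'dy': -0.06, 'dz': 0.05, 'rx': -0.0, 'ry': 0.04, 'rz': -0.04}
```

Emit:
jog_arm:
  rows:
    - {"dx": 0.06, "dy": -0.06, "dz": 0.02, "rx": 0, "ry": 0.04, "rz": -0.04, "claw": 0}
    - {"dx": 0, "dy": 0, "dz": 0, "rx": 0, "ry": 0, "rz": 0, "claw": 0}

```text
time_s: 11.98
tcp_pos: [0.6306, 0.2317, 0.1081]
tcp_rot: [[0.895, 0.446, 0.0], [0.446, -0.895, 0.0], [0.0, -0.0, -1.0]]
ft_force: [0.1, -0.2, -1.0]
gripper_width: 0.025
```

```bash
python3 plan.py 630.5 231.3 100 26.5 1;python3 - <<'E'
from h import *
im=np.array(ctrl.read_camera("side"));cv2.imwrite("pics/side8.png",im)
cv2.imwrite("pics/s8.png",cv2.resize(im[140:185,325:370],None,fx=12,fy=12,interpolation=cv2.INTER_CUBIC))
E
```

```text
now [630.6 231.7 108.1] yaw 26.49 w 25.0 F [ 0.1 -0.2 -1. ] t 11.975
total tool shift units [-0.005  0.006  0.163] rot units [-0. -0. -0.]
{'dx': -0.0, 'dy': 0.01, 'dz': 0.16, 'rx': -0.0, 'ry': -0.0, 'rz': -0.0}
```

View pics/s8.png

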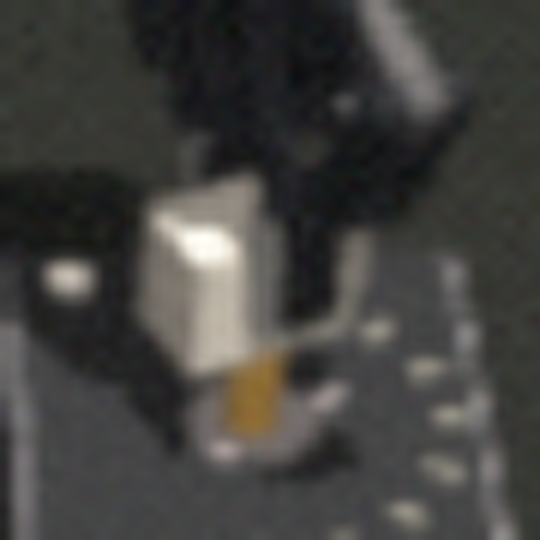

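The knob hangs just above the shaft, with the shaft at (255,395) under its middle. I'll feel down in small steps.

Emit:
jog_arm:
  rows:
    - {"dx": 0, "dy": 0, "dz": 0.06, "rx": 0, "ry": 0, "rz": 0, "claw": 0}
    - {"dx": 0, "dy": 0, "dz": 0.06, "rx": 0, "ry": 0, "rz": 0, "claw": 0}
    - {"dx": 0, "dy": 0, "dz": 0.02, "rx": 0, "ry": 0, "rz": 0, "claw": 0}

```text
time_s: 12.4
tcp_pos: [0.6308, 0.2314, 0.1012]
tcp_rot: [[0.895, 0.446, 0.001], [0.446, -0.895, 0.0], [0.001, 0.0, -1.0]]
ft_force: [-0.2, 0.9, -1.0]
gripper_width: 0.025
```

```bash
python3 plan.py 630.5 231.3 97 26.5 1
```

```text
now [630.8 231.4 101.2] yaw 26.47 w 25.0 F [-0.2  0.9 -1. ] t 12.4
total tool shift units [-0.007 -0.001  0.083] rot units [ 0.   -0.01 -0.01]
{'dx': -0.01, 'dy': -0.0, 'dz': 0.08, 'rx': 0.0, 'ry': -0.01, 'rz': -0.01}
```

Emit:
jog_arm:
  rows:
    - {"dx": 0, "dy": 0, "dz": 0.05, "rx": 0, "ry": 0, "rz": 0, "claw": 0}
    - {"dx": 0, "dy": 0, "dz": 0.05, "rx": 0, "ry": 0, "rz": 0, "claw": 0}

```text
time_s: 12.65
tcp_pos: [0.6311, 0.2316, 0.096]
tcp_rot: [[0.895, 0.446, 0.001], [0.446, -0.895, 0.001], [0.001, 0.0, -1.0]]
ft_force: [0.7, -0.5, -0.2]
gripper_width: 0.0246
```

```bash
python3 plan.py 630.5 231.3 93 26.5 1
```

```text
now [631.1 231.6  96. ] yaw 26.47 w 24.6 F [ 0.7 -0.5 -0.2] t 12.65
total tool shift units [-0.013 -0.001  0.06 ] rot units [ 0.   -0.01 -0.  ]
{'dx': -0.01, 'dy': -0.0, 'dz': 0.06, 'rx': 0.0, 'ry': -0.01, 'rz': -0.0}
```

It's 7 mm below the shaft end with no force, so it's entering. I'll continue.

Emit:
jog_arm:
  rows:
    - {"dx": 0, "dy": 0, "dz": 0.06, "rx": 0, "ry": 0, "rz": 0, "claw": 0}
    - {"dx": 0, "dy": 0, "dz": 0.06, "rx": 0, "ry": 0, "rz": 0, "claw": 0}
    - {"dx": 0, "dy": 0, "dz": 0.03, "rx": 0, "ry": 0, "rz": 0, "claw": 0}

```text
time_s: 13.02
tcp_pos: [0.6315, 0.2317, 0.088]
tcp_rot: [[0.895, 0.446, 0.002], [0.446, -0.895, 0.001], [0.002, 0.0, -1.0]]
ft_force: [-0.4, 0.2, -0.4]
gripper_width: 0.025
```

```bash
python3 plan.py 630.5 231.3 79 26.5 1; python3 - <<'E'
from h import *
im=np.array(ctrl.read_camera("side"));cv2.imwrite("pics/side9.png",im)
cv2.imwrite("pics/s9.png",cv2.resize(im[140:185,325:370],None,fx=12,fy=12,interpolation=cv2.INTER_CUBIC))
E
```

```text
now [631.5 231.7  88. ] yaw 26.47 w 25.0 F [-0.4  0.2 -0.4] t 13.025
total tool shift units [-0.022 -0.002  0.18 ] rot units [ 0.   -0.02 -0.01]
{'dx': -0.02, 'dy': -0.0, 'dz': 0.18, 'rx': 0.0, 'ry': -0.02, 'rz': -0.01}
```

View pics/s9.png

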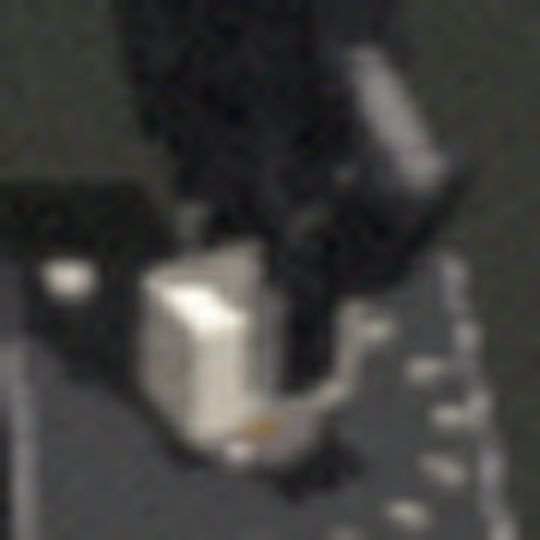

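The knob is on the shaft, with only a sliver of brass at (260,430). I'll press on gently.

Emit:
jog_arm:
  rows:
    - {"dx": -0.01, "dy": 0, "dz": 0.04, "rx": 0, "ry": -0.01, "rz": 0, "claw": 0}
    - {"dx": 0, "dy": 0, "dz": 0.04, "rx": 0, "ry": 0, "rz": 0, "claw": 0}
    - {"dx": 0, "dy": 0, "dz": 0.04, "rx": 0, "ry": 0, "rz": 0, "claw": 0}

```text
time_s: 13.45
tcp_pos: [0.6316, 0.2317, 0.0824]
tcp_rot: [[0.895, 0.446, 0.002], [0.446, -0.895, 0.001], [0.002, 0.0, -1.0]]
ft_force: [-1.5, -0.0, 4.9]
gripper_width: 0.0251
```

```bash
python3 plan.py 630.5 231.3 79 26.5 1
```

```text
now [631.6 231.7  82.4] yaw 26.47 w 25.1 F [-1.5 -0.   4.9] t 13.45
total tool shift units [-0.022 -0.003  0.067] rot units [ 0.   -0.02 -0.01]
{'dx': -0.02, 'dy': -0.0, 'dz': 0.07, 'rx': 0.0, 'ry': -0.02, 'rz': -0.01}
```

Emit:
jog_arm:
  rows:
    - {"dx": 0, "dy": 0, "dz": 0.06, "rx": 0, "ry": 0, "rz": 0, "claw": 0}
    - {"dx": 0, "dy": 0, "dz": 0.06, "rx": 0, "ry": 0, "rz": 0, "claw": 0}

```text
time_s: 13.7
tcp_pos: [0.6318, 0.2318, 0.0784]
tcp_rot: [[0.895, 0.446, 0.003], [0.446, -0.895, 0.002], [0.003, 0.0, -1.0]]
ft_force: [-8.6, -2.9, 36.5]
gripper_width: 0.0248
```

Emit:
jog_arm:
  rows:
    - {"dx": 0, "dy": 0, "dz": 0.06, "rx": 0, "ry": 0, "rz": 0, "claw": 0}

```text
time_s: 13.82
tcp_pos: [0.632, 0.2318, 0.0783]
tcp_rot: [[0.895, 0.445, 0.004], [0.445, -0.895, 0.002], [0.004, -0.0, -1.0]]
ft_force: [-10.3, -3.5, 38.3]
gripper_width: 0.0251
```

It's at the stop: 38 N, TCP 78.3 mm against about 79 expected. I'll ease the push and side load a little, then check.

Emit:
jog_arm:
  rows:
    - {"dx": -0.02, "dy": -0.01, "dz": 0.03, "rx": 0, "ry": 0, "rz": 0, "claw": 0}
    - {"dx": 0, "dy": 0, "dz": 0.03, "rx": 0, "ry": 0, "rz": 0, "claw": 0}
    - {"dx": 0, "dy": 0, "dz": 0.03, "rx": 0, "ry": 0, "rz": 0, "claw": 0}

```text
time_s: 14.2
tcp_pos: [0.6317, 0.2317, 0.0789]
tcp_rot: [[0.896, 0.445, 0.008], [0.445, -0.896, 0.003], [0.008, 0.0, -1.0]]
ft_force: [-3.2, -1.4, 16.2]
gripper_width: 0.0249
```

```bash
python3 - <<'E'
from h import *
im=np.array(ctrl.read_camera("side"));cv2.imwrite("pics/side10.png",im)
a=cv2.resize(im[140:185,325:370],None,fx=9,fy=9,interpolation=cv2.INTER_CUBIC);b=cv2.resize(im[270:360,325:415],(405,405),interpolation=cv2.INTER_CUBIC)
cv2.imwrite("pics/s10.png",np.hstack([a,b[:405]]))
for i in range(3): ctrl.read_camera("side"); o=ctrl.observe();print(o["time_s"],o["tcp_pos"].round(4),o["ft_force"].round(1),o["moment"].round(2),round(o["gripper_width"],4))
E
```

```text
14.3 [0.6317 0.2318 0.0789] [-3.6 -0.2 15.5] [-0.25  0.88  0.01] 0.0248
14.35 [0.6317 0.2317 0.0789] [-3.6 -1.7 15.5] [-0.24  0.79 -0.02] 0.0248
14.4 [0.6317 0.2317 0.0789] [-3.4 -0.6 15.5] [-0.22  0.83 -0.07] 0.0252
```

View pics/s10.png

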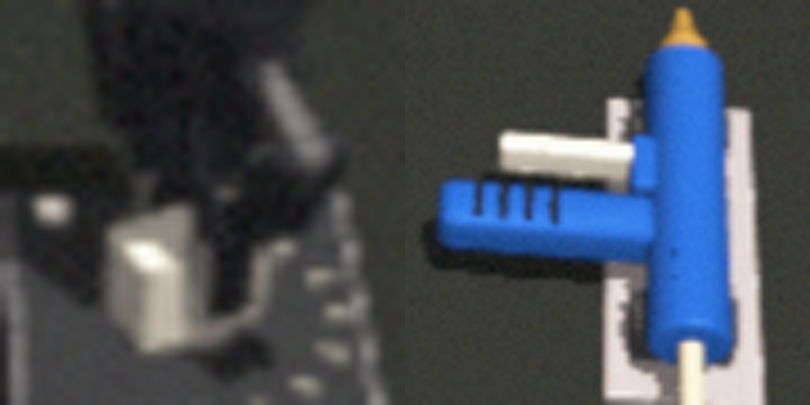

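The picture shows the knob seated with no brass showing, and the trigger straight at rest at (565,155). The push is a steady 15.5 N, above the 8 N spring. The TCP at 78.9 mm puts the underside at 59.9 mm, where 60 mm is home with the shaft fully in. Handing in.

```bash
python3 -c "
from plant import ctrl
print(ctrl.sign_off());o=ctrl.observe();print(o['time_s'],o['tcp_pos'],o['ft_force'])"
```

```text
the job is handed in; nothing more can be done
None
the job is handed in; nothing more can be done
```

The job is handed in: the trigger has been squeezed and released, and the arm is still holding the knob pressed down on the shaft. Sign-off gives no verdict, so this rests on my own checks.

- **Trigger:** I closed the fingers over trigger and grip to 40 mm (42 mm is fully squeezed), and the picture showed the trigger swung in. After I opened the fingers it was back at rest, and it still was in the last picture.
- **Knob:** I picked up the larger white knob, which measured about 27 x 56 mm, and turned it from about 40° to 26.5° to match the washer tab. It went onto the shaft with almost no force.
- **Final hold:** The last reading was a steady push of about 15.5 N down, against about 8 N from the spring. The knob's underside was at about 59.9 mm, where 60 mm means home with the shaft fully in. No brass showed in the picture.

- **Camera disagreement:** The two cameras differed by about 5 mm in x, so I aimed using each camera's own knob-to-shaft distance; the two results agreed to about 1.5 mm.
- **Push peak:** The push briefly reached about 38 N at the stop before I eased it.
- **Bystanders:** I didn't measure the other objects again at the end, but the arm stayed clear of them.
- **Top view:** The arm blocked the top camera at the box, so the final fit was seen only from the side.

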